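# Load a microscope stage insert from its tip-up rest

### The job

Take the stage insert with the round opening out of its flush pocket: press down its far end so that its near end tips up, and draw the pressed end away from the robot under the lip as far as it goes, then let go so that the insert stays tipped up by itself. Then pick it up by the raised end and lay it, same way up and same end towards the robot, flat in the recess of the microscope stage, flush and pushed fully home against the recess's back stop, and let go. Do not hit the microscope head that hangs over the stage, and leave the other insert and the things on the bench where they are.

Things in the scene. Friction and masses are not known exactly. Their poses are not given: they have to be found in the camera images.
- insert: Insert to load: flat aluminium plate 150 (x) x 60 (y) x 5 mm, 85-170 g, one ROUND opening 32 mm wide centred at x=+5. Origin: centre of its underside, z up. +x points to its far end (to be pressed), -x to the near end or tab (small dark dot 13 mm from the end). Starts flat in one of the rest's two pockets, top level with the rest's top. Centre of mass near x=0.
- insert_heel (a point): Point on the insert's upper face, centre line, x=+45 mm (30 mm from the far end): press here, straight down.
- insert_tab (a point): Middle of the insert's thickness, centre line, x=-62 mm: grip here across the 60 mm width once raised.
- other_insert: The other insert, same outline, with a RECTANGULAR opening 70 x 26 mm; it lies in the other pocket and must stay there.
- rest: Fixed black block of slippery plastic, x from -95 to +100, 160 wide (y), 41 mm high. Origin on the bench, +x about away from the robot. Two pockets, centre lines y=-38 and +38, 64 mm wide, x -77 to +77 at the top, between walls 41 high. The insert lies on a solid shelf at z=36 from x=-77 to +10; beyond is a hollow, floor z=4.
- shelf_edge (a point): Point on the rest at x=+10, y=0, z=36 mm, level with the shelf's edge over which an insert tips. Pressed to the hollow's floor the insert stands at about 30 degrees, but let go there it falls back or is only just caught.
- lip (a point): Point on the rest at x=+77, y=0, z=20 mm: lower near edge of the fixed lip (x 77 to 100, z 20 to 41). The hollow runs on under it to a back wall at x=+95. An insert pressed down and pushed about 20 mm towards +x until it meets that wall stays up at about 21 degrees, its near end some 20 mm above the rest's top. To take it out, draw it 30 mm back along its slope first.
- scope: Microscope, fixed: white base, black stage, x from -45 to +215, 190 wide (y), stage top 75 mm up. Origin on the bench, +x about away from the robot. Recess in the stage: floor z=70, y -32 to +32, open at the front edge x=-45, back stop at x=+72. A seated insert is level with the stage top; its tab stands out 33 mm past the front edge, free all round. A 44 mm post at x=+175.
- seat (a point): On the recess's floor, in the scope's axes: where the origin of the fully home insert lies (x=-3, y=0, z=70 mm of the scope).
- head: Microscope head, fixed to the scope: cylinder 80 mm across over the recess; origin at the centre of its lower face, 100 mm above the stage top, at x=+2 of the scope. An upright gripper holding the tab would run into it: lean the gripper back towards the robot by 20 to 45 degrees (fingers pointing outwards and down).
- dish: Bystander, leave alone: open clear dish 56 mm across, 14 high; origin at its underside's centre.
- objective: Bystander, leave alone: loose microscope objective, steel, 34 mm across, 55 high; origin at its underside's centre.
- bottle: Bystander, leave alone: amber bottle 60 mm across, 130 high; origin at its underside's centre.
- jar: Bystander, leave alone: white jar 64 mm across, 75 high; origin at its underside's centre.
- driver: Bystander, leave alone: screwdriver 160 mm long lying down; origin at its underside's centre.
- slidebox: Bystander, leave alone: blue slide box 90 x 100 x 35 mm; origin at its underside's centre.
- beaker: Bystander, leave alone: glass beaker 70 mm across, 90 high; origin at its underside's centre.
- timer: Bystander, leave alone: white bench timer 60 x 80 x 22 mm; origin at its underside's centre.

How it is judged:
By the outcome, as a careful person would: the job done as asked, in the order asked, and still so for the second after the job is handed in, with the robot touching nothing.
It also fails if it takes over 72 s, if anything falls off the work surface, if the arm or the gripper's body presses on something with over 40 N, if the wrist force passes 120 N, or if a joint passes its speed limit or range.

### The arm

A 6-joint arm with a two-finger parallel gripper is mounted at the origin on the work surface. World frame = base frame: x ahead of the robot, y to its left, z up, the work surface at z = 0. Lengths are in mm, angles in rad, forces in N, time in s.
With the tool pointing down it reaches from about 275 to 750 mm from the base axis. Payload 10.2 kg.
Tool frame: the origin (TCP) lies at the centre of the arm's flange, where the gripper is bolted on; the fingertips stand 173 mm ahead of it and the grasp point (between the pads) lies 155 mm ahead of it; z points along the fingers, y is the line along which they close (so a half turn about z gives the same grasp; the last joint's range is limited). The gripper opens to 85 mm and grips with 20 to 120 N. Pads are 22 mm wide; open, the fingers measure 114 mm over their backs; the gripper's body (76 mm by 85 mm) begins 54 mm behind the grasp point. The pads swing forward as they close: fully open they stand 13 mm farther back than shut.
Start: joints at [-1.363, 0.313, 1.498, -0, 1.331, -0.223], TCP at [219.228, -477.045, 404.694] pointing down, gripper open.
Joint ranges: [-2.94, 2.94], [-0.97, 2.17], [0.19, 2.56], [-1.23, 4.37], [0.02, 3.11], [-2.88, 2.88]. Speed limits (rad/s): [2.39, 2.39, 3.01, 3.14, 3.14, 3.14].

### API

Orientations are given as a unit quaternion [w, x, y, z].
In Python, from rig import ctrl gives the robot as it stands.
- The arm moves only by the shell command python3 steer.py 'ROWS' [OPENING] [FORCE]. ROWS is a JSON list of rows, 1 to 8 of them, each an object with the fields x, y, z (the shift in mm), rx, ry, rz (a rotation vector in rad); a field left out counts as zero; each row is the pose to reach, as a shift and turn from the pose commanded when the command began, along the tool's axes at that moment; what a row does not reach only later rows make up. A row lasts 1/10 s, in which the tool goes at most 50 mm and 0.15 rad, less where a joint would pass 70% of its speed; a pose out of reach is approached as far as the arm can. OPENING is the opening from 0.0 (shut) to 1.0 (fully open), set as the command begins (- or left out keeps the last). The fingers move at their own pace and stop on an object; FORCE is the grip in N (left out, the last holds). Time passes only in rows, so rows that do not move let the fingers close. It prints the time, the measured TCP pose, the force, the opening and the grip force at its end. Input that does not fit is refused with a message, and nothing moves.
- ctrl.sense(): the state, without advancing time (a new reading comes with each control period).
- ctrl.capture(name): name is "side" or "top"; returns the picture (400x640x3 uint8, red, green, blue); there is no depth.
- ctrl.calibration(name): a dict with "fx", "fy", "cx", "cy" (pixels), "position" and "attitude" of the camera in the world. Camera axes: x right, y down, z forward; pixel columns grow to the right and rows downward; lengths in mm; the calibration is good to about 2 mm. A picture is of the moment at which its call begins. calibration takes no time and is no camera call.
- ctrl.finish_job(): hands the job in; it is judged then, once.
The state is a dict: "time_s": time; "joints": joint angles; "dq": joint speeds; "tau": joint torques, N m; "eef_pos": TCP position; "ee_rot": TCP orientation; "force": force on the tool from outside, world axes, zero at the start; "wrist_torque": the same for the moment, N m; "grip_width": opening from 0.0 (shut) to 1.0 (fully open); "grip_force": force on a finger pad.
Only numpy, scipy, OpenCV 4.12 (cv2) and the standard library are available. Lean on these libraries where they do the work, as an engineer would, in place of code of your own. Each camera call takes 0.05 s, during which the arm holds its last target. There are 200 camera calls.

## Working session

There is one attempt and no reset: what is moved stays moved. The work goes in short steps, Python scripts to look and compute and a shell command to move; the robot and the scene stay as the last step left them, time stands still between calls to the robot, and variables do not carry over. Pictures are saved under pics/ and viewed, at most 10 in all, crops included, and the job is handed in when it is done.

```bash
ls; mkdir -p pics
python3 - <<'E'
from rig import ctrl
import cv2
for n in("top","side"):
    cv2.imwrite(f"pics/{n}0.png",ctrl.capture(n)[:,:,::-1]); print(ctrl.calibration(n))
print(ctrl.sense())
E
```

```text
pics
rig.py
steer.py
{'fx': 475.31469664039565, 'fy': 475.31469664039565, 'cx': 319.2815540527285, 'cy': 201.37446133153742, 'position': array([ 460.57837495,   17.8007484 , 1414.35718556]), 'attitude': array([ 0.02593296, -0.69730677,  0.71495271, -0.04397011])}
{'fx': 443.71402124443324, 'fy': 443.71402124443324, 'cx': 313.55423816980914, 'cy': 207.9167487502051, 'position': array([ 541.22151787, -969.35704402, 1169.49383086]), 'attitude': array([-0.3702284 ,  0.92865509, -0.02229075,  0.00581194])}
{'time_s': 0.1, 'joints': array([-1.36339935e+00,  3.13388209e-01,  1.49836393e+00,  3.46006975e-07,
        1.33102871e+00, -2.23389465e-01]), 'dq': array([-0.00210161, -0.00148478, -0.00337997,  0.00023734,  0.00058363,
       -0.00086043]), 'tau': array([ 2.12353792e-03, -4.12897003e+01, -2.60143715e+01, -1.56424935e-04,
        3.04596419e-03,  2.29584765e-05]), 'eef_pos': array([ 219.21851943, -477.00008599,  404.1941169 ]), 'ee_rot': array([-5.94073871e-04,  9.76892263e-01,  2.13731500e-01,  4.91849712e-06]), 'force': array([ 0.19712707,  0.50481832, -0.38218367]), 'wrist_torque': array([0.01052558, 0.05063956, 0.01881626]), 'grip_force': 0.0, 'grip_width': 0.9994517767061787}
```

View pics/top0.png

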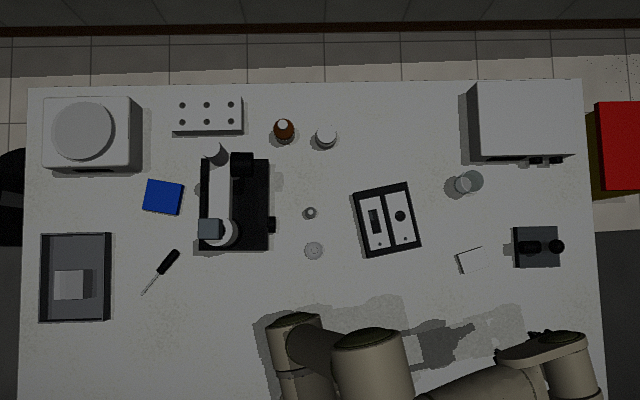

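View pics/side0.png

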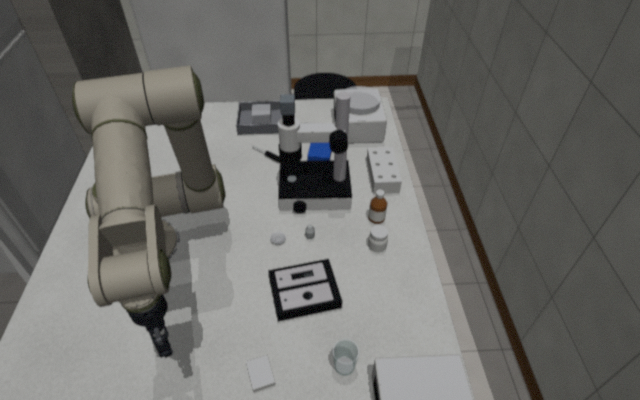

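The top view shows the round-opening insert in the rest's right pocket (opening at about (400,216)). The rest's corners are near (353,195), (408,182), (421,244) and (364,258), and the scope is at about (235,205). I'll enlarge both.

```bash
cat > h.py <<'E'
import numpy as np
from rig import ctrl
from scipy.spatial.transform import Rotation as R
def rot(q): return R.from_quat(np.roll(q,-1))
def cam(n):
    c=ctrl.calibration(n); return c,rot(c["attitude"]).as_matrix(),np.array(c["position"])
def unproj(n,uv,z):
    c,M,p=cam(n); uv=np.atleast_2d(uv).astype(float)
    d=np.c_[(uv[:,0]-c["cx"])/c["fx"],(uv[:,1]-c["cy"])/c["fy"],np.ones(len(uv))]@M.T
    return p+d*((z-p[2])/d[:,2])[:,None]
def proj(n,P):
    c,M,p=cam(n); q=(np.atleast_2d(P)-p)@M
    return np.c_[c["fx"]*q[:,0]/q[:,2]+c["cx"],c["fy"]*q[:,1]/q[:,2]+c["cy"]]
E
python3 - <<'E'
import cv2,numpy as np
t=cv2.imread("pics/top0.png");s=cv2.imread("pics/side0.png")
def crop(im,x,y,w,h,k): 
    o=cv2.resize(im[y:y+h,x:x+w],None,fx=k,fy=k,interpolation=cv2.INTER_CUBIC); o=np.clip(o*1.6,0,255).astype(np.uint8)
    for i in range(0,w,10): cv2.line(o,(i*k,0),(i*k,6 if i%50 else 14),(0,0,255),1); cv2.putText(o,str(x+i),(i*k,24),0,.3,(0,0,255))
    for i in range(0,h,10): cv2.line(o,(0,i*k),(8,i*k),(0,0,255),1); cv2.putText(o,str(y+i),(10,i*k+4),0,.3,(0,0,255))
    return o
a=crop(t,345,175,80,90,5);b=crop(t,190,145,90,110,5)
c=crop(s,265,255,80,65,5);d=crop(s,270,85,90,130,4)
def hc(*l):
    H=max(i.shape[0] for i in l); return np.hstack([cv2.copyMakeBorder(i,0,H-i.shape[0],0,0,0) for i in l])
cv2.imwrite("pics/c1.png",hc(a[:,:390],b[:,:400]));cv2.imwrite("pics/c2.png",hc(c,d))
E
```

```text
(no output)
```

View pics/c1.png

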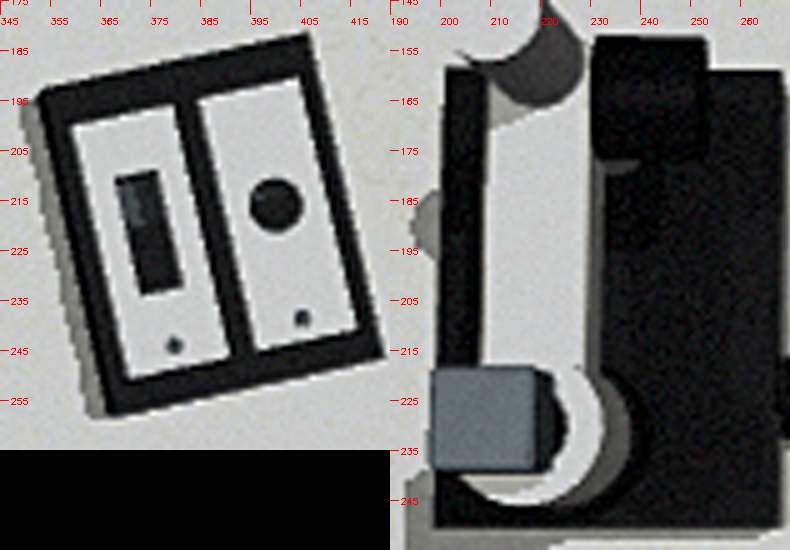

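View pics/c2.png

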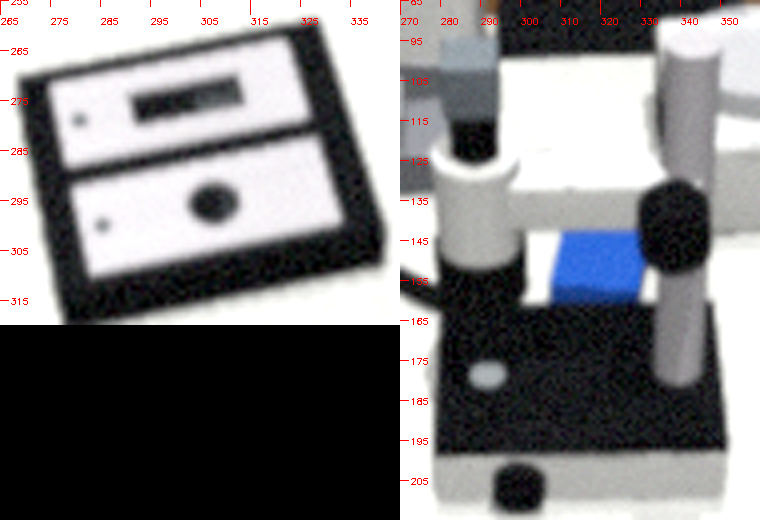

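The crops give sharp corners for the rest, the insert (top view about (384.4,195), (404.6,190.6), (416.6,240.6) and (396.6,245)), and the stage top. Next I'll fit the poses using both cameras.

```bash
cat > fit.py <<'E'
from h import *
from scipy.optimize import least_squares
def w(p,L): c,s=np.cos(p[2]),np.sin(p[2]); return np.c_[p[0]+c*L[:,0]-s*L[:,1],p[1]+s*L[:,0]+c*L[:,1],L[:,2]]
def fit(obs,p0):
    f=lambda p:np.concatenate([(proj(n,w(p,np.array(L,float)))-np.array(uv)).ravel() for n,L,uv in obs])
    r=least_squares(f,p0); return r.x,r.fun.reshape(-1,2)
I=[[75,30,41],[75,-30,41],[-75,-30,41],[-75,30,41]]
Rr=[[100,80,41],[100,-80,41],[-95,-80,41],[-95,80,41]]
S=[[-45,95,75],[-45,-95,75],[215,-95,75],[215,95,75]]
it=("top",I,[[384.4,195],[404.6,190.6],[416.6,240.6],[396.6,245]])
is_=("side",[I[3],I[0],I[1],I[2]],[[279,292],[328.6,282],[333.6,299.4],[283,310.4]])
rt=("top",Rr,[[353,193.4],[406.6,181.6],[421.6,246],[366.6,257.6]])
st=("top",S,[[198.6,250.4],[268.6,250.4],[268.6,159.2],[201.2,158.6]])
ss=("side",[S[1],S[2],S[3],S[0]],[[279.2,197],[352,197.5],[348,160.5],[280,160]])
if __name__=="__main__":
    np.set_printoptions(precision=2,suppress=True)
    print("unproj",unproj("top",it[2],41)[:,:2],unproj("side",is_[2],41)[:,:2],unproj("top",st[2],75)[:,:2])
    for n,o in dict(ins_t=[it],ins_s=[is_],ins=[it,is_],rest=[rt],scope=[st],scope_s=[("side",S[1:2]+S[2:3],ss[2][:2])],scope_b=[st,("side",S[1:3],ss[2][:2])]).items():
        p,r=fit(o,[550,0,0]); print(n,p,np.abs(r).max())
E
python3 fit.py
cat > go.py <<'E'
import sys
from h import *
# go.py x y z yaw lean [len]: TCP delta (tool axes) so that the point len ahead of TCP is at x,y,z; lean rad back towards robot
def delta(P,yaw,lean,L=173.):
    s=ctrl.sense(); R0=rot(s["ee_rot"])
    # tool x along yaw, z down, then lean about tool y: fingers outwards
    M=R.from_euler("z",yaw)*R.from_euler("x",np.pi)
    M=M*R.from_euler("y",lean)
    t=np.array(P)-L*M.apply([0,0,1])
    d=R0.inv().apply(t-s["eef_pos"]); r=(R0.inv()*M).as_rotvec()
    print("TCP",t.round(1),"axis",M.apply([0,0,1]).round(2),"ROW",d.round(1).tolist(),r.round(3).tolist(),"n>=",np.ceil(max(np.linalg.norm(d)/50,np.linalg.norm(r)/.15)), "t",s["time_s"],"F",s["force"].round(1))
if __name__=="__main__":
    a=[float(v) for v in sys.argv[1:]]; delta(a[:3],*a[3:])
E
python3 - <<'E'
from h import *; import cv2
g=cv2.imread("pics/top0.png",0).astype(float);g2=cv2.imread("pics/side0.png",0).astype(float)
def edge(prof): # subpixel strongest step
    d=np.abs(np.diff(cv2.GaussianBlur(prof.reshape(1,-1),(0,0),1)[0])); k=d[1:-1].argmax()+1
    a,b,c=d[k-1:k+2]; return k+.5+.5*(a-c)/(a-2*b+c)
def line(name,pts,z):
    P=unproj(name,pts,z)[:,:2]; c=np.median(P,0)
    vx,vy,x0,y0=cv2.fitLine(P.astype(np.float32),cv2.DIST_HUBER,0,.01,.01).ravel()
    return np.round([x0,y0],1),round(np.degrees(np.arctan2(vy,vx)),2),"sd",np.std((P-[x0,y0])@[-vy,vx]).round(2)
print("front",line("top",[(c,244+edge(g[244:258,c])) for c in range(232,264)],75))
print("right",line("top",[(262+edge(g[r,262:276]),r) for r in list(range(164,212))],75))
print("back",line("top",[(c,153+edge(g[153:166,c])) for c in range(252,265)],75))
print("left",line("top",[(195+edge(g[r,195:206]),r) for r in range(196,216)],75))
print("side right",line("side",[(c,190+edge(g2[190:203,c])) for c in list(range(284,292))+list(range(310,348))],75))
E
python3 go.py 583.8 -247.4 75 0.19 0; python3 go.py 583.8 -247.4 75 0.19 0.5
```

```text
front (array([459.3, 195.4], dtype=float32), np.float32(88.68), 'sd', np.float64(0.23))
right (array([642.1, 123.7], dtype=float32), np.float32(-1.54), 'sd', np.float64(0.22))
back (array([720. , 152.7], dtype=float32), np.float32(88.79), 'sd', np.float64(2.89))
left (array([587.8, 320.9], dtype=float32), np.float32(-1.01), 'sd', np.float64(0.2))
side right (array([615., 114.], dtype=float32), np.float32(-1.63), 'sd', np.float64(0.73))
TCP [ 583.8 -247.4  248. ] axis [ 0. -0. -1.] ROW [427.1, -56.2, 156.4] [-0.001, -0.0, 0.241] n>= 10.0 t 0.1 F [ 0.2  0.5 -0.4]
TCP [ 502.4 -263.1  226.8] axis [ 0.47  0.09 -0.88] ROW [346.6, -76.0, 177.6] [-0.061, 0.497, 0.235] n>= 8.0 t 0.1 F [ 0.2  0.5 -0.4]
```

```bash
python3 - <<'E'
from h import *; import cv2
np.set_printoptions(precision=1,suppress=True)
print("disc",unproj("side",[[291.7,178.7]],70))
s=cv2.imread("pics/side0.png");t=cv2.imread("pics/top0.png")
print(cv2.imread("pics/top0.png",0)[200:212,194:208].mean(0), cv2.imread("pics/top0.png",0)[200:212,262:276].mean(0))
def e(im,x,y,w,h,k,g): 
    im=cv2.GaussianBlur(im,(0,0),.6); return np.clip(cv2.resize(im[y:y+h,x:x+w],None,fx=k,fy=k,interpolation=cv2.INTER_CUBIC).astype(float)*g,0,255)
a=e(t,190,150,90,110,4,5);b=e(s,270,145,90,65,4,5); b=np.pad(b,((0,a.shape[0]-b.shape[0]),(0,0),(0,0)))
cv2.imwrite("pics/c3.png",np.hstack([a,b]))
E
python3 steer.py '[{"x": 427, "y": -56, "z": 90, "rz": 0.24}, {"x": 427, "y": -56, "z": 90, "rz": 0.24}, {"x": 427, "y": -56, "z": 90, "rz": 0.24}, {"x": 427, "y": -56, "z": 90, "rz": 0.24}, {"x": 427, "y": -56, "z": 90, "rz": 0.24}, {"x": 427, "y": -56, "z": 140, "rz": 0.241}, {"x": 427, "y": -56, "z": 150, "rz": 0.241}, {"x": 427, "y": -56, "z": 156, "rz": 0.241}]' 0.0 40
python3 go.py 583.8 -247.4 75 0.19 0
```

```text
disc [[509.8 222.5  70. ]]
[125.5 126.1 125.8 130.7 125.4  57.3   0.8   9.   11.8  10.2   9.3   3.6
   3.2   2.3] [ 12.8  13.6  13.4  13.2   9.6  13.3  42.4  75.5 117.8 111.5 109.9 112.1
 113.6 129.3]
time_s: 0.9
eef_pos: [536.0, -277.5, 282.7]
ee_rot: [0.0, 0.995, 0.095, 0.0]
force: [-1.3, -0.7, -0.6]
grip_width: 0.001
grip_force: 0.0
TCP [ 583.8 -247.4  248. ] axis [ 0. -0. -1.] ROW [52.6, -20.5, 34.7] [0.0, -0.0, 0.0] n>= 2.0 t 0.9 F [-1.3 -0.7 -0.6][ WARN:0@0.071] global loadsave.cpp:1063 imwrite_ Unsupported depth image for selected encoder is fallbacked to CV_8U.
```

View pics/c3.png

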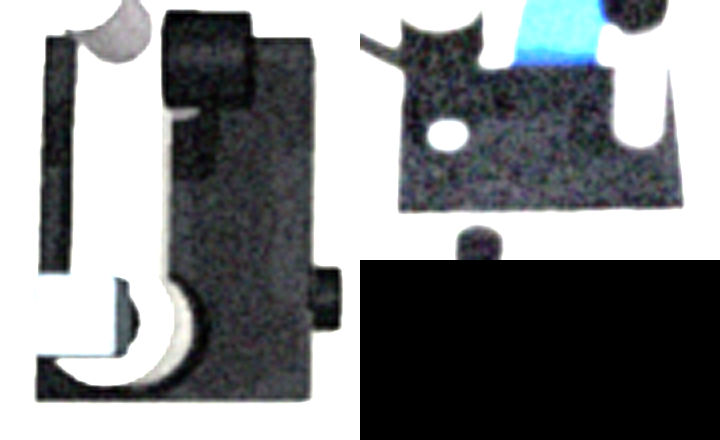

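The enhanced view shows the stage with a bright disc under the head at side pixel (291.7,178.7). That places the optical axis at about (509,223) and the scope at about (506.4, 224.0), yaw about -0.024. Now for the press.

```bash
python3 steer.py '[{"x": 52.6, "y": -20.5, "z": 34.7}, {"x": 52.6, "y": -20.5, "z": 34.7}, {"x": 52.6, "y": -20.5, "z": 34.7}, {"x": 52.6, "y": -20.5, "z": 34.7}]' 0.0
python3 - <<'E'
from h import *; import cv2
for n in("top","side"):
    im=ctrl.capture(n)[:,:,::-1]; cv2.imwrite(f"pics/{n}1.png",im)
    print(n,proj(n,[[583.8,-247.4,75],[583.8,-247.4,41]]).round(1))
s=cv2.imread("pics/side1.png")[215:315,255:355]; t=cv2.imread("pics/top1.png")[165:265,345:445]
cv2.imwrite("pics/c4.png",cv2.resize(np.hstack([s,t]),None,fx=4,fy=4,interpolation=cv2.INTER_CUBIC))
E
python3 go.py 583.8 -247.4 44 0.19 0
```

```text
time_s: 1.3
eef_pos: [581.8, -249.5, 249.6]
ee_rot: [0.0, 0.996, 0.095, 0.0]
force: [-0.5, -0.3, 0.6]
grip_width: 0.001
grip_force: 0.0
top [[399.9 202.7]
 [397.7 203.8]]
side [[319.  286.2]
 [318.9 292.6]]
TCP [ 583.8 -247.4  217. ] axis [ 0. -0. -1.] ROW [2.7, -2.2, 33.3] [0.001, -0.001, -0.002] n>= 1.0 t 1.4 F [-0.4  0.3  0.5]
```

View pics/c4.png

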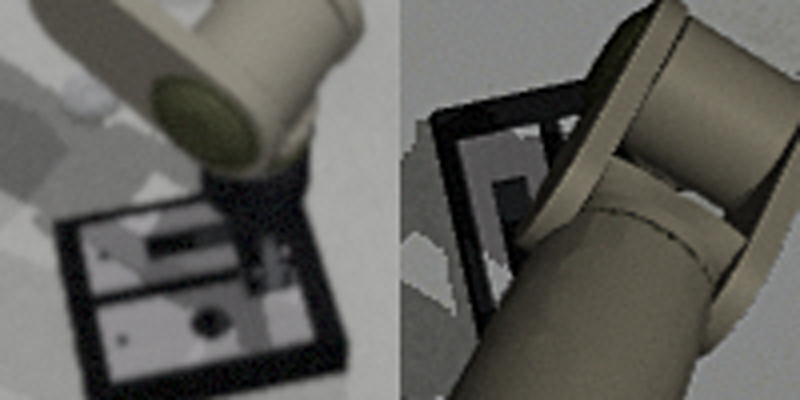

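The side crop shows the closed fingertips over the far part of the insert, at about (322,287), near the expected spot. I'll descend in short steps and watch the force.

```bash
python3 steer.py '[{"x": 1, "y": -1.7, "z": 33}, {"x": 1, "y": -1.7, "z": 33}, {"x": 1, "y": -1.7, "z": 33}]' 0.0; python3 go.py 581.9 -247.8 44 0.19 0; python3 steer.py '[{"z": 3}, {"z": 6}, {"z": 8}, {"z": 8}]'; python3 steer.py '[{"z": 3}, {"z": 5}, {"z": 5}]'
```

```text
time_s: 1.7
eef_pos: [582.6, -247.7, 216.9]
ee_rot: [0.0, 0.996, 0.094, 0.0]
force: [-1.0, -0.3, 0.3]
grip_width: -0.001
grip_force: 0.0
TCP [ 581.9 -247.8  217. ] axis [ 0. -0. -1.] ROW [-0.7, -0.1, -0.1] [0.0, -0.0, -0.001] n>= 1.0 t 1.7 F [-1.  -0.3  0.3]
time_s: 2.1
eef_pos: [583.0, -247.0, 207.9]
ee_rot: [-0.0, 0.995, 0.095, -0.0]
force: [0.7, 0.5, 0.6]
grip_width: -0.003
grip_force: 0.2
time_s: 2.4
eef_pos: [583.1, -246.9, 203.0]
ee_rot: [0.0, 0.996, 0.095, 0.0]
force: [0.2, 0.2, 0.5]
grip_width: -0.0
grip_force: 0.7
```

```bash
python3 steer.py '[{"z": 2}, {"z": 2}]'; python3 steer.py '[{"z": 2}, {"z": 2}]';python3 steer.py '[{"z": 1.5}, {"z": 1.5}]'
```

```text
time_s: 2.6
eef_pos: [583.5, -247.0, 202.3]
ee_rot: [0.001, 0.995, 0.095, 0.001]
force: [-0.1, 0.7, 9.2]
grip_width: 0.005
grip_force: 4.0
time_s: 2.8
eef_pos: [583.8, -247.1, 201.8]
ee_rot: [0.001, 0.995, 0.095, 0.002]
force: [-0.3, 2.3, 16.9]
grip_width: 0.002
grip_force: 7.7
time_s: 3.0
eef_pos: [584.1, -247.2, 201.4]
ee_rot: [0.002, 0.995, 0.095, 0.003]
force: [-0.2, 3.9, 23.8]
grip_width: 0.002
grip_force: 10.6
```

On the floor with 24 N down. Now draw it out towards the back wall.

```bash
python3 steer.py '[{"x": 3, "z": 0.5}, {"x": 6, "z": 1}, {"x": 9, "z": 1.5}, {"x": 12, "z": 2}, {"x": 12, "z": 2}]'; python3 steer.py '[{"x": 2, "z": 0.5}, {"x": 4, "z": 1}, {"x": 6, "z": 1}, {"x": 6, "z": 1}]'; python3 steer.py '[{"x": 2, "z": 0.5}, {"x": 4, "z": 1}, {"x": 4, "z": 1}]'
```

```text
time_s: 3.5
eef_pos: [595.9, -245.2, 198.6]
ee_rot: [0.002, 0.995, 0.095, 0.003]
force: [1.8, -0.0, 17.3]
grip_width: -0.0
grip_force: 8.1
time_s: 3.9
eef_pos: [601.5, -244.2, 197.5]
ee_rot: [0.002, 0.995, 0.095, 0.002]
force: [-0.7, -0.7, 17.7]
grip_width: -0.001
grip_force: 7.9
time_s: 4.2
eef_pos: [605.5, -243.5, 196.7]
ee_rot: [0.002, 0.995, 0.095, 0.002]
force: [-0.8, -0.4, 18.2]
grip_width: -0.0
grip_force: 8.6
```

```bash
python3 steer.py '[{"x": 2, "z": 0.3}, {"x": 2, "z": 0.3}]'; python3 steer.py '[{"x": 2, "z": 0.3}, {"x": 2, "z": 0.3}]';  python3 go.py 605 -243.5 20 0.19 0
```

```text
time_s: 4.4
eef_pos: [607.2, -243.1, 196.1]
ee_rot: [0.002, 0.995, 0.095, 0.002]
force: [-2.1, -0.7, 17.9]
grip_width: -0.002
grip_force: 7.9
time_s: 4.6
eef_pos: [609.1, -242.7, 195.5]
ee_rot: [0.002, 0.995, 0.095, 0.002]
force: [-2.4, -1.2, 15.9]
grip_width: -0.0
grip_force: 7.1
TCP [ 605.  -243.5  193. ] axis [ 0. -0. -1.] ROW [-4.2, -0.0, 2.5] [0.004, -0.003, -0.0] n>= 1.0 t 4.6 F [-2.4 -1.2 15.9]
```

```bash
python3 steer.py '[{"x": 2, "z": 0.4}, {"x": 2, "z": 0.4}]'; python3 steer.py '[{"x": 2, "z": 0.4}, {"x": 2, "z": 0.4}]'
python3 - <<'E'
from h import *; import cv2
im=ctrl.capture("side")[:,:,::-1]
cv2.imwrite("pics/c5.png",cv2.resize(im[235:335,255:355],None,fx=5,fy=5,interpolation=cv2.INTER_CUBIC)*1)
E
```

```text
time_s: 4.8
eef_pos: [610.1, -242.8, 195.3]
ee_rot: [0.001, 0.995, 0.095, -0.001]
force: [-15.3, -2.2, 23.5]
grip_width: 0.0
grip_force: 14.7
time_s: 5.0
eef_pos: [611.0, -242.9, 195.1]
ee_rot: [0.001, 0.995, 0.095, -0.003]
force: [-27.4, -2.3, 32.1]
grip_width: 0.001
grip_force: 22.3
```

View pics/c5.png

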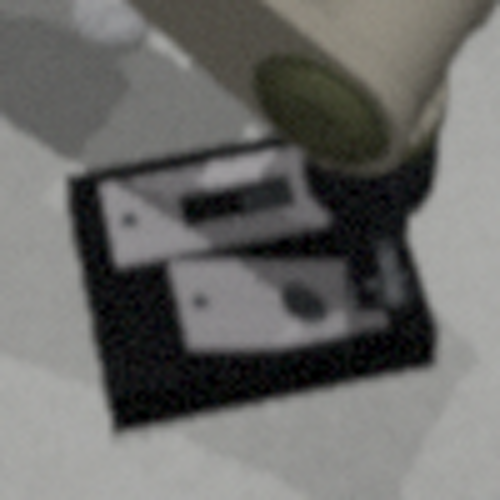

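The side view shows the near end tipped up, with the dot at (295,295), and a firm stop has been met. I'll ease off, lift clear and check that it stays up.

```bash
python3 steer.py '[{"x": -4, "z": -3}, {"x": -4, "z": -8}, {"x": -4, "z": -30}, {"x": -4, "z": -70}]'; python3 steer.py '[{"x": -50, "z": -30, "ry": 0.1}, {"x": -100, "z": -60, "ry": 0.25}, {"x": -150, "z": -60, "ry": 0.4}, {"x": -190, "z": -60, "ry": 0.5}, {"x": -190, "z": -60, "ry": 0.5}]' 1.0
python3 - <<'E'
from h import *; import cv2
im=ctrl.capture("side")[:,:,::-1]; t=ctrl.capture("top")[:,:,::-1]; cv2.imwrite("pics/side2.png",im);cv2.imwrite("pics/top2.png",t)
cv2.imwrite("pics/c6.png",np.clip(1.5*cv2.resize(np.hstack([im[245:335,262:352],t[175:265,345:435]]),None,fx=4,fy=4,interpolation=cv2.INTER_CUBIC).astype(float),0,255).astype(np.uint8))
E
```

```text
time_s: 5.45
eef_pos: [608.1, -241.6, 259.8]
ee_rot: [-0.002, 0.995, 0.095, -0.003]
force: [0.3, 0.6, -0.8]
grip_width: 0.0
grip_force: 0.0
time_s: 5.95
eef_pos: [418.3, -278.2, 321.7]
ee_rot: [-0.024, 0.965, 0.09, 0.247]
force: [-0.1, 0.2, -0.3]
grip_width: 0.849
grip_force: 0.0
```

View pics/c6.png

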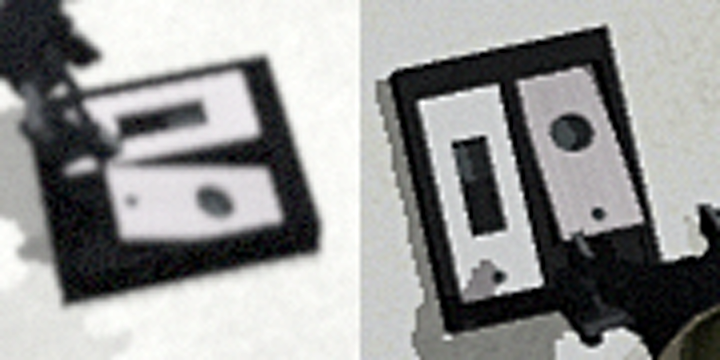

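It stays tipped up: in the side view the dot is at (294.8,295.5) and the opening at (315.8,295.3); in the top view the dot is at (404.8,228.5). Now fitting its tilted pose.

```bash
cat > fit2.py <<'E'
from h import *
from scipy.optimize import least_squares
np.set_printoptions(precision=2,suppress=True)
L=np.array([[-62,0,5],[5,0,5],[-75,30,5],[-75,-30,5]],float)
T=np.array([[404.75,228.5],[398.25,208],[394.25,234.5],[415.5,231.25]])
S=np.array([[294.75,295.5],[315.75,295.25],[288.5,286.75],[292.25,305.25]])
bt=np.array([-1.3,1.2,0])
def W(p): return R.from_euler("ZY",[p[3],p[4]]).apply(L)+p[:3]
f=lambda p:np.r_[(proj("top",W(p)+bt)-T).ravel(),(proj("side",W(p)-bt)-S).ravel(),(p[3]-.19)*30]
r=least_squares(f,[565,-250,36,.19,.35]); p=r.x
print("pose",p,"deg",np.degrees(p[4])); print(r.fun)
c,s=np.cos(.19),np.sin(.19)
M=R.from_euler("ZY",p[3:5])
d=M.apply([[75,0,0],[-62,0,2.5]])+p[:3]-[544.5,-255,0]
print("far-bottom, tab in rest axes",np.c_[d[:,0]*c+d[:,1]*s,-d[:,0]*s+d[:,1]*c,d[:,2]],"tab world",d[1]+[544.5,-255,0],"slope dir",M.apply([-1,0,0]))
E
python3 fit2.py
```

```text
pose [ 567.62 -251.66   30.45    0.17    0.32] deg 18.089761008037975
[-0.62  0.43 -0.21 -0.12  0.89  0.68  0.02 -0.2   0.04  0.14  0.35  0.13
  0.21  0.4   0.22 -0.74 -0.52]
far-bottom, tab in rest axes [[ 94.61  -2.32   7.16]
 [-34.82  -0.07  52.08]] tab world [ 510.32 -261.65   52.08] slope dir [-0.94 -0.16  0.31]
```

Far end measured at rest x≈94, so it is home against the back wall at about 20°. Next I approach the tab leaning 0.157 rad at grab, which becomes about 30° once the insert is level.

```bash
python3 go.py 508.6 -261.9 105 0.187 0.157 158
```

```text
TCP [ 484.3 -266.5  261.1] axis [ 0.15  0.03 -0.99] ROW [26.8, 0.1, 84.4] [-0.0, -0.343, 0.001] n>= 3.0 t 6.05 F [ 0.5  0.8 -0.6]
```

```bash
python3 steer.py '[{"x": 27, "z": 84, "ry": -0.343}, {"x": 27, "z": 84, "ry": -0.343}, {"x": 27, "z": 84, "ry": -0.343}, {"x": 27, "z": 84, "ry": -0.343}, {"x": 27, "z": 84, "ry": -0.343}]' 0.88 60;python3 go.py 508.6 -261.9 56.5 0.187 0.157 158
```

```text
time_s: 6.55
eef_pos: [485.7, -265.4, 261.3]
ee_rot: [-0.007, 0.992, 0.095, 0.079]
force: [-0.3, -0.1, 1.2]
grip_width: 0.878
grip_force: 0.0
TCP [ 484.3 -266.5  212.6] axis [ 0.15  0.03 -0.99] ROW [-9.2, 0.7, 47.9] [-0.0, -0.001, 0.004] n>= 1.0 t 6.55 F [-0.3 -0.1  1.2]
```

```bash
python3 steer.py '[{"x": -9.2, "y": 0.7, "z": 20}, {"x": -9.2, "y": 0.7, "z": 34}, {"x": -9.2, "y": 0.7, "z": 40}, {"x": -9.2, "y": 0.7, "z": 40}]'; python3 steer.py '[{"z": 3}, {"z": 6}, {"z": 8}, {"z": 8}]';  python3 - <<'E'
from h import *; import cv2
im=ctrl.capture("side")[:,:,::-1]
cv2.imwrite("pics/c7.png",np.clip(1.8*cv2.resize(im[235:325,250:350],None,fx=6,fy=6,interpolation=cv2.INTER_CUBIC).astype(float),0,255).astype(np.uint8))
E
python3 go.py 508.6 -261.9 56.5 0.187 0.157 158
```

```text
time_s: 6.95
eef_pos: [482.3, -267.0, 219.9]
ee_rot: [-0.008, 0.992, 0.094, 0.078]
force: [-0.1, 0.1, -0.8]
grip_width: 0.88
grip_force: 0.0
time_s: 7.35
eef_pos: [483.4, -266.8, 212.3]
ee_rot: [-0.007, 0.992, 0.094, 0.078]
force: [-0.9, -0.0, 0.1]
grip_width: 0.878
grip_force: 0.0
TCP [ 484.3 -266.5  212.6] axis [ 0.15  0.03 -0.99] ROW [1.0, -0.1, 0.0] [-0.0, -0.0, 0.003] n>= 1.0 t 7.4 F [-0.8 -0.6  0.1]
```

View pics/c7.png

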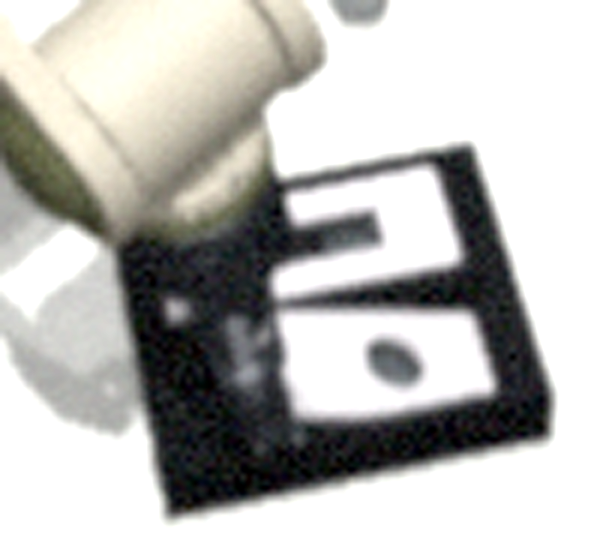

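The fingers straddle the tab with no contact. Closing.

```bash
python3 steer.py '[{}, {}, {}, {}, {}]' 0.3 70
python3 - <<'E'
from h import *
s=ctrl.sense(); R0=rot(s["ee_rot"]); c,sn=np.cos(.188),np.sin(.188)
for d in (36,):
    a=np.radians(21); print(R0.inv().apply(d*np.array([-np.cos(a)*c,-np.cos(a)*sn,np.sin(a)])).round(1)); print("up60",R0.inv().apply([0,0,60]).round(1))
E
```

```text
time_s: 7.9
eef_pos: [483.3, -266.9, 212.7]
ee_rot: [-0.007, 0.992, 0.094, 0.078]
force: [-1.9, 0.6, 6.3]
grip_width: 0.677
grip_force: 73.6
[-31.2  -0.1 -18. ]
up60 [  9.4   0.  -59.3]
```

```bash
python3 steer.py '[{"x": -7.8, "z": -4.5}, {"x": -15.6, "z": -9}, {"x": -23.4, "z": -13.5}, {"x": -31.2, "z": -18}, {"x": -31.2, "z": -18}]'; python3 steer.py '[{"x": 2, "z": -15}, {"x": 6, "z": -40}, {"x": 12, "z": -80}, {"x": 16, "z": -110}, {"x": 16, "z": -110}]';  python3 - <<'E'
from h import *; import cv2
im=ctrl.capture("side")[:,:,::-1]
cv2.imwrite("pics/c8.png",np.clip(1.6*cv2.resize(im[185:315,210:350],None,fx=5,fy=4.6,interpolation=cv2.INTER_CUBIC).astype(float),0,255).astype(np.uint8))
E
```

```text
time_s: 8.4
eef_pos: [449.4, -273.5, 225.8]
ee_rot: [-0.007, 0.992, 0.094, 0.078]
force: [1.0, -0.2, 0.7]
grip_width: 0.672
grip_force: 74.5
time_s: 8.9
eef_pos: [449.2, -273.7, 340.2]
ee_rot: [-0.005, 0.992, 0.095, 0.08]
force: [0.7, -0.6, -1.7]
grip_width: 0.673
grip_force: 75.0
```

View pics/c8.png

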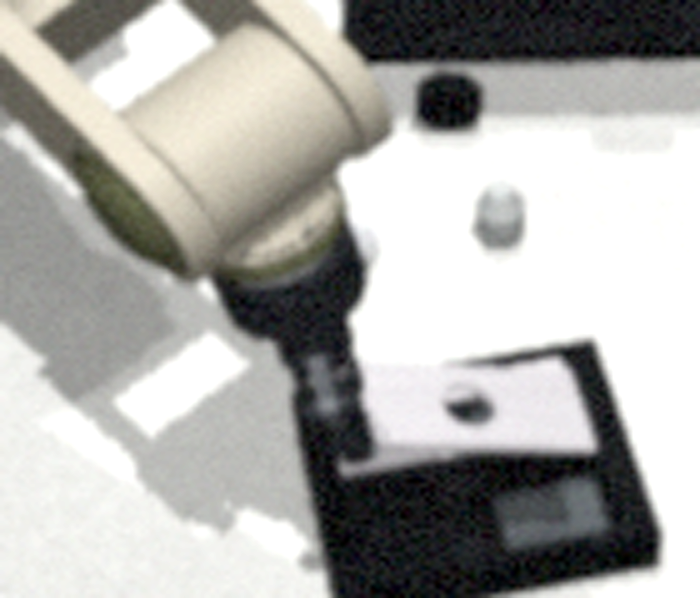

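The insert is firmly held and clear of the rest. I've used all my picture views, so from here I measure numerically. Carry it to a staging pose beside the scope and level it.

```bash
cat > pl.py <<'E'
import sys; from go import *
# pl.py x y z yaw lean : plate origin target
a=[float(v) for v in sys.argv[1:]]
g=np.array(a[:3])+R.from_euler("z",a[3]).apply([-65,0,2.5]); delta(g,a[3],a[4],158.)
E
python3 pl.py 490 100 140 -0.024 0.523
```

```text
TCP [346.1 103.5 279.4] axis [ 0.5  -0.01 -0.87] ROW [-38.5, -389.7, 52.0] [-0.07, 0.363, 0.204] n>= 8.0 t 8.95 F [ 0.4 -0.  -1. ]
```

```bash
python3 steer.py '[{"x": -4, "y": -40, "z": 5, "rx": -0.007, "ry": 0.036, "rz": 0.02}, {"x": -8, "y": -80, "z": 10, "rx": -0.014, "ry": 0.072, "rz": 0.04}, {"x": -12, "y": -120, "z": 16, "rx": -0.021, "ry": 0.11, "rz": 0.06}, {"x": -16, "y": -160, "z": 21, "rx": -0.028, "ry": 0.145, "rz": 0.08}, {"x": -20, "y": -200, "z": 26, "rx": -0.035, "ry": 0.18, "rz": 0.1}, {"x": -24, "y": -240, "z": 31, "rx": -0.042, "ry": 0.22, "rz": 0.12}, {"x": -28, "y": -280, "z": 36, "rx": -0.05, "ry": 0.255, "rz": 0.14}, {"x": -32, "y": -320, "z": 42, "rx": -0.057, "ry": 0.29, "rz": 0.16}]'; python3 pl.py 490 100 140 -0.024 0.523
```

```text
time_s: 9.75
eef_pos: [362.7, 37.5, 288.7]
ee_rot: [0.001, 0.975, 0.01, 0.222]
force: [1.2, 0.5, -1.3]
grip_width: 0.676
grip_force: 75.1
TCP [346.1 103.5 279.4] axis [ 0.5  -0.01 -0.87] ROW [-17.7, -66.3, 1.4] [-0.015, 0.075, 0.041] n>= 2.0 t 9.75 F [ 1.2  0.5 -1.3]
```

```bash
python3 steer.py '[{"x": -9, "y": -33, "rx": -0.008, "ry": 0.038, "rz": 0.02}, {"x": -17.7, "y": -66, "z": 1.4, "rx": -0.015, "ry": 0.075, "rz": 0.041}, {"x": -17.7, "y": -66, "z": 1.4, "rx": -0.015, "ry": 0.075, "rz": 0.041}, {"x": -17.7, "y": -66, "z": 1.4, "rx": -0.015, "ry": 0.075, "rz": 0.041}]'; python3 pl.py 470 190 105 -0.024 0.523
```

```text
time_s: 10.15
eef_pos: [346.8, 102.2, 279.7]
ee_rot: [0.003, 0.966, -0.01, 0.257]
force: [0.4, -0.7, -0.9]
grip_width: 0.675
grip_force: 75.2
TCP [326.1 193.5 244.4] axis [ 0.5  -0.01 -0.87] ROW [-37.0, -90.9, 19.3] [-0.001, 0.002, 0.004] n>= 3.0 t 10.15 F [ 0.4 -0.7 -0.9]
```

```bash
python3 steer.py '[{"x": -12, "y": -30, "z": 6}, {"x": -24, "y": -60, "z": 13}, {"x": -37, "y": -91, "z": 19.3, "ry": 0.002, "rz": 0.004}, {"x": -37, "y": -91, "z": 19.3, "ry": 0.002, "rz": 0.004}, {"x": -37, "y": -91, "z": 19.3, "ry": 0.002, "rz": 0.004}, {"x": -37, "y": -91, "z": 19.3, "ry": 0.002, "rz": 0.004}]'
python3 - <<'E'
from h import *; import cv2
np.set_printoptions(precision=1,suppress=True,linewidth=200)
s=ctrl.sense(); M=rot(s["ee_rot"]); g=s["eef_pos"]+158*M.apply([0,0,1]); P=M*R.from_euler("y",-.523)*R.from_euler("x",np.pi)
print("euler",P.as_euler("ZYX"),"grip",g)
o=g-P.apply([-65,0,2.5]); print("origin",o)
C=P.apply([[75,30,5],[75,-30,5],[-45,-30,5],[-45,30,5],[5,0,5]])+o
for n in("side","top"):
    im=ctrl.capture(n); cv2.imwrite(f"pics/{n}3.png",im[:,:,::-1]); uv=proj(n,C); print(n,uv)
    gr=cv2.cvtColor(im,cv2.COLOR_RGB2GRAY)
    x0,y0=uv.min(0).astype(int)-5; x1,y1=uv.max(0).astype(int)+6
    print(x0,y0); 
    for r in range(y0,y1,2 if n=="top" else 2): print(r,' '.join("%3d"%v for v in gr[r,x0:x1:2]))
E
```

```text
time_s: 10.75
eef_pos: [327.4, 192.4, 245.2]
ee_rot: [0.003, 0.966, -0.013, 0.259]
force: [0.2, 0.0, 0.3]
grip_width: 0.674
grip_force: 75.3
euler [-0. -0.  0.] grip [406.4 190.3 108.4]
origin [471.4 188.6 106. ]
side [[301.7 171. ]
 [301.7 182.5]
 [267.2 183.1]
 [268.1 171.6]
 [281.9 177. ]]
262 165
165 154 162 163 162 163 162 162 161 153  63  23  14  15   0  13  10  13   2   0  10   1  13   1
167 111 157 165 162 162 163 163 161 152  58   9  17  11   0  14  10  15  15  18  11  12   4  20
169  37 119 159 162 163 162 162 163 150  46   1   0  12  13  11   8  11  14  15   2  20   9   6
171  57  80 146 159 160 159 160 159 139  80  48  47  48  50  45  47  45  56  74  75  55   2   8
173 146 147 155 156 157 158 155 154 149 133 114  95  93  82  85  91  98 120 132 133  88  18   7
175 154 153 157 157 154 156 155 153 144 103  83  78 108 117 121 130 134 135 135 136  95  14  19
177 128 127 155 153 153 153 155 151 115  31   8  15  77 137 138 136 135 137 138 137  97  19  16
179 135 148 154 156 155 157 155 155 139  73  40  58 112 136 136 138 138 135 137 136  94  26  25
181 117 151 157 155 156 155 15
[... 1757 characters left out ...]
 131 134 134  15  15  33 145 132 130 129   0   6  18
251  84  88  86 133 131 131 131 138 141 134 126 129 126 129  61  64  64
253 128  76  78 133 128 130 126 125 129 129 128 131 130 124 113 120 116
255 124  75  85 132 128 131 129 128 130 130 129 129 130 127 118 115 118
257 124  74  88 131 126 130 129 131 127 130 131 129 128 124 111 110 112
259 126  74  85 135 130 129 130 130 130 131 128 130 131 127 117 117 117
261 125  75  86 131 124 132 127 130 128 128 127 128 131 124 115 122 116
263 125  79  81 133 129 127 128 124 128 128 126 130 130 125 116 117 112
265 126  82  79 132 130 129 130 129 130 129 129 128 129 132 119 124 117
267 127  74  40 140 129 128 130 131 106 132 131 128 133  80  55 133 119
```

Run:
```python
from h import *; import cv2
np.set_printoptions(precision=2,suppress=True)
s=ctrl.sense(); M=rot(s["ee_rot"]); g=s["eef_pos"]+158*M.apply([0,0,1]); P=M*R.from_euler("y",-.523)*R.from_euler("x",np.pi)
o=g-P.apply([-65,0,2.5]); print("origin",o,"ypr",P.as_euler("ZYX"))
def edge(p):
    d=np.abs(np.diff(cv2.GaussianBlur(p.reshape(1,-1),(0,0),.8)[0])); k=d[1:-1].argmax()+1
    a,b,c=d[k-1:k+2]; return k+.5+.5*(a-c)/(a-2*b+c)
t=cv2.imread("pics/top3.png",0).astype(float); sd=cv2.imread("pics/side3.png",0).astype(float)
def fl(name,pts,z):
    Q=unproj(name,pts,z)[:,:2]; v=cv2.fitLine(Q.astype(np.float32),cv2.DIST_HUBER,0,.01,.01).ravel(); return v[2:].round(2),"ang",np.degrees(np.arctan2(v[1],v[0])).round(2)
print("pred far/right/left mid", P.apply([[75,0,5],[35,-30,5],[35,30,5]])+o)
z=o[2]+5
print("top right",fl("top",[(249+edge(t[r,249:262]),r) for r in range(222,248)],z))
print("top far",fl("top",[(c,212+edge(t[212:225,c])) for c in range(238,253)],z))
print("side far",fl("side",[(296+edge(sd[r,296:310]),r) for r in range(174,182)],z))
print("side near-long edge (bottom)",fl("side",[(c,179+edge(sd[179:190,c])) for c in range(284,300)],z), "or z bottom",fl("side",[(c,179+edge(sd[179:190,c])) for c in range(284,300)],z-5))
print("side far-long edge",fl("side",[(c,166+edge(sd[166:178,c])) for c in range(284,300)],z))
```

```text
origin [471.65 188.38 106.46] ypr [-0.03 -0.    0.  ]
pred far/right/left mid [[546.61 186.3  111.64]
 [505.79 157.42 111.51]
 [507.45 217.4  111.57]]
top right (array([507.23, 159.36], dtype=float32), 'ang', np.float32(-1.16))
top far (array([547.56, 184.23], dtype=float32), 'ang', np.float32(88.61))
side far (array([548.57, 181.86], dtype=float32), 'ang', np.float32(88.01))
side near-long edge (bottom) (array([509.72, 150.38], dtype=float32), 'ang', np.float32(-3.42)) or z bottom (array([509.56, 155.67], dtype=float32), 'ang', np.float32(-3.41))
side far-long edge (array([510.6 , 216.21], dtype=float32), 'ang', np.float32(-3.21))
```

```bash
python3 pl.py 488 224.1 85 -0.024 0.523
```

```text
TCP [344.1 227.6 224.4] axis [ 0.5  -0.01 -0.87] ROW [3.0, -35.7, 26.2] [0.001, -0.002, -0.004] n>= 1.0 t 10.85 F [ 0.1 -0.2 -0.6]
```

```bash
python3 steer.py '[{"x": 1, "y": -12, "z": 9}, {"x": 2, "y": -24, "z": 18}, {"x": 3, "y": -35.7, "z": 26.2, "ry": -0.002, "rz": -0.004}, {"x": 3, "y": -35.7, "z": 26.2, "ry": -0.002, "rz": -0.004}, {"x": 3, "y": -35.7, "z": 26.2, "ry": -0.002, "rz": -0.004}]'; python3 pl.py 488 224.1 85 -0.024 0.523; python3 steer.py '[{"x": -2, "z": 3.5}, {"x": -4, "z": 7}, {"x": -4, "z": 7}, {"x": -4, "z": 7}]'; python3 pl.py 488 224.1 70 -0.024 0.523
```

```text
time_s: 11.35
eef_pos: [343.7, 227.8, 224.4]
ee_rot: [0.004, 0.966, -0.011, 0.259]
force: [0.2, -0.2, -0.6]
grip_width: 0.675
grip_force: 75.2
TCP [344.1 227.6 224.4] axis [ 0.5  -0.01 -0.87] ROW [0.4, 0.2, 0.2] [0.001, -0.0, 0.001] n>= 1.0 t 11.35 F [ 0.2 -0.2 -0.6]
time_s: 11.75
eef_pos: [343.6, 228.2, 216.3]
ee_rot: [0.003, 0.966, -0.011, 0.259]
force: [-0.2, -1.0, -1.4]
grip_width: 0.669
grip_force: 75.2
TCP [344.1 227.6 209.4] axis [ 0.5  -0.01 -0.87] ROW [-3.0, 0.6, 6.2] [0.0, -0.001, 0.001] n>= 1.0 t 11.75 F [-0.2 -1.  -1.4]
```

Underside is at about z 77. I'll lower in 2 mm steps and watch the force.

```bash
for i in 1 2 3 4; do python3 steer.py '[{"x": -1, "z": 1.73}, {"x": -1, "z": 1.73}]' | egrep 'pos|force: \['; done
```

```text
eef_pos: [343.6, 228.4, 214.1]
force: [0.1, -1.0, -0.3]
eef_pos: [343.6, 228.4, 211.9]
force: [0.1, 0.2, -1.9]
eef_pos: [343.6, 228.5, 210.0]
force: [0.9, -0.7, -0.7]
eef_pos: [343.7, 228.5, 208.3]
force: [-4.0, -0.6, 6.2]
```

It dropped into the recess (contact at TCP z 208.3, where the stage top would have stopped it at 214). Now push home.

```bash
python3 steer.py '[{"x": 3, "z": 1.2}, {"x": 6, "z": 3}, {"x": 7, "z": 3.5}, {"x": 7, "z": 3.5}]' | egrep 'pos|force: \['; for i in 1 2 3; do python3 steer.py '[{"x": 1.73, "z": 1}, {"x": 1.73, "z": 1}]' | egrep 'pos|force: \['; done; python3 pl.py 503.4 223.8 70 -0.024 0.523
```

```text
eef_pos: [351.9, 228.4, 208.9]
force: [-1.7, -0.7, 5.0]
eef_pos: [353.8, 228.3, 208.9]
force: [-1.5, -0.7, 6.1]
eef_pos: [355.8, 228.3, 209.0]
force: [-1.4, -0.8, 5.4]
eef_pos: [357.8, 228.3, 209.0]
force: [-2.4, -0.0, 6.4]
TCP [359.5 227.3 209.4] axis [ 0.5  -0.01 -0.87] ROW [1.7, 1.0, 0.5] [-0.001, -0.002, 0.002] n>= 1.0 t 13.55 F [-2.4 -0.   6.4]
```

```bash
for i in 1 2 3 4; do python3 steer.py '[{"x": 1.3, "z": 0.75}, {"x": 1.3, "z": 0.75}]' | egrep 'pos|force: \['; done
```

```text
eef_pos: [359.0, 228.2, 209.0]
force: [-5.6, -0.1, 8.4]
eef_pos: [359.3, 228.3, 208.9]
force: [-20.8, 0.7, 20.3]
eef_pos: [359.7, 228.4, 208.9]
force: [-35.3, 1.9, 31.9]
eef_pos: [360.0, 228.4, 208.9]
force: [-50.1, 2.5, 43.9]
```

Home at TCP x≈359, which matches the estimate. Ease the push, open and back away.

```bash
python3 steer.py '[{"x": -2.4, "z": -1.7}, {"x": -2.4, "z": -1.7}]' | egrep 'pos|force: \['; python3 steer.py '[{}, {}, {}, {}, {}]' 1.0; python3 steer.py '[{"z": -15}, {"z": -40}, {"z": -75}, {"z": -100}, {"z": -100}]'
python3 - <<'E'
from h import *; import cv2
for n in("side","top"): cv2.imwrite(f"pics/{n}4.png",ctrl.capture(n)[:,:,::-1])
np.set_printoptions(linewidth=200)
y=-.024; C=R.from_euler("z",y).apply([[75,30,5],[75,-30,5],[-75,-30,5],[-75,30,5],[5,0,5]])+[503.4,223.8,70]
for n in("side","top"):
    uv=proj(n,C); print(n,uv.round(1).tolist()); g=cv2.imread(f"pics/{n}4.png",0)
    x0,y0=uv.min(0).astype(int)-4; x1,y1=uv.max(0).astype(int)+5; print(x0,y0)
    for r in range(y0,y1,2 if n=="side" else 4): print(r,' '.join("%3d"%v for v in g[r,x0:x1:2]))
E
```

```text
eef_pos: [359.3, 228.3, 209.1]
force: [-20.9, 1.8, 19.1]
time_s: 15.05
eef_pos: [360.6, 228.0, 208.8]
ee_rot: [0.003, 0.966, -0.011, 0.259]
force: [0.7, 0.3, 0.1]
grip_width: 0.997
grip_force: 0.0
time_s: 15.55
eef_pos: [310.0, 229.5, 297.6]
ee_rot: [0.002, 0.965, -0.011, 0.261]
force: [0.4, 0.0, 0.8]
grip_width: 0.999
grip_force: 0.0
side [[310.4, 171.6], [310.7, 182.8], [268.9, 183.6], [269.6, 172.4], [291.3, 177.5]]
264 167
167 162 161 162 161 162 158 158 150  51   7  11  15   3   0   6   9  18  21   8   7  13   8  17  16   6  10
169 161 160 161 161 161 160 158 144  45  11  12  19  19  19  12   7  19   7   0  10  23  11  13   3   4  14
171 161 161 159 160 159 160 160 124  49  40  38  39  46  48  48  43  45  47  53  56  58  53  58  46   6  14
173 160 158 162 156 153 156 152 122 103 102 103 101  98  99 100  95  99 101 123 130 129 131 129 118  24  22
175 160 159 160 155 154 153 153 143 110 106 102  95  87  90  88  88  89 105 139 148 149 148 149 137  27  15
177 157 160 160 155 131 137 151 154 135 105  88  82  96 106 105 103 101 128 139 148 150 147 147 138  33  13
179 160 161 160 152 1
[... 999 characters left out ...]
  62 121   0  12  15
228  48  20  16  13 138 126 132  76  45  51   0   0 100   1   7  12
232  54  19  15  32 135 128 130  79  48  48  11   0  55   1  14  14
236  47  18  39 139 129 132 123  42  46  50   3   0 102   0  14   5
240 115 118 133 131 136  94  44  45  46   0   0  78 127   0  13  11
244 134 131 126  27  34  43  20   2   0  69 129 117 127   0  10   9
248   7   0  99  86  78  94  92 101 134 127 131 131 130   0  10  16
252  78  80  83  99 131 128 128 130 129 131 129 129 129  59  64  61
256 138  66 135 131 131 126 123  44 136 130 132 128 127 111 110 114
260 131  73 135 127 128 130 133 135 132 129 129 127 124 114 114 110
264 126 134 135 132  75  82  82  89 134 132 137 133 130 130 127 127
```

```bash
python3 - <<'E'
from h import *; import cv2
def edge(p):
    d=np.abs(np.diff(cv2.GaussianBlur(p.reshape(1,-1),(0,0),.8)[0])); k=d[1:-1].argmax()+1
    a,b,c=d[k-1:k+2]; return k+.5+.5*(a-c)/(a-2*b+c)
t=cv2.imread("pics/top4.png",0).astype(float); sd=cv2.imread("pics/side4.png",0).astype(float)
def fl(name,pts,z=75):
    Q=unproj(name,pts,z)[:,:2]; v=cv2.fitLine(Q.astype(np.float32),cv2.DIST_HUBER,0,.01,.01).ravel(); return v[2:].round(2),"ang",np.degrees(np.arctan2(v[1],v[0])).round(2)
print("front stage",fl("top",[(c,244+edge(t[244:258,c])) for c in range(246,264)]))
print("top far",fl("top",[(c,204+edge(t[204:214,c])) for c in range(234,242)]))
print("top right",fl("top",[(239+edge(t[r,239:250]),r) for r in range(212,248)]))
print("side far",fl("side",[(305+edge(sd[r,305:316]),r) for r in range(174,182)]))
print("side long",fl("side",[(c,180+edge(sd[180:189,c])) for c in range(282,309)]))
print("side near",fl("side",[(264+edge(sd[r,264:273]),r) for r in range(174,182)]))
a=cv2.imread("pics/side0.png").astype(int); b=cv2.imread("pics/side4.png").astype(int)
d=(np.abs(a-b).max(2)>40)[80:390,200:420]; d=cv2.morphologyEx(d.astype(np.uint8),cv2.MORPH_OPEN,np.ones((2,2)))
n,_,st,_=cv2.connectedComponentsWithStats(d); print([(s[0]+200,s[1]+80,s[2],s[3],s[4]) for s in st[1:] if s[4]>6])
E
python3 go.py 395 226.3 120 -0.024 0.3
```

```text
front stage (array([457.51, 167.18], dtype=float32), 'ang', np.float32(-84.13))
top far (array([578.79, 212.72], dtype=float32), 'ang', np.float32(88.69))
top right (array([527.09, 196.6 ], dtype=float32), 'ang', np.float32(-0.83))
side far (array([580.41, 219.89], dtype=float32), 'ang', np.float32(88.1))
side long (array([503.16, 191.35], dtype=float32), 'ang', np.float32(-1.83))
side near (array([430.36, 228.54], dtype=float32), 'ang', np.float32(87.41))
[(np.int32(200), np.int32(84), np.int32(60), np.int32(130), np.int32(3768)), (np.int32(279), np.int32(172), np.int32(34), np.int32(14), np.int32(385)), (np.int32(271), np.int32(185), np.int32(9), np.int32(11), np.int32(80)), (np.int32(216), np.int32(215), np.int32(3), np.int32(4), np.int32(9)), (np.int32(200), np.int32(223), np.int32(29), np.int32(17), np.int32(338)), (np.int32(280), np.int32(283), np.int32(55), np.int32(29), np.int32(992)), (np.int32(200), np.int32(326), np.int32(3), np.int32(17), np.int32(46))]
TCP [343.9 227.5 285.3] axis [ 0.3  -0.01 -0.96] ROW [23.8, 1.0, 25.4] [-0.0, -0.224, 0.002] n>= 2.0 t 15.65 F [0.8 0.3 0.4]
```

The far edge measures 578.8 against an expected stop at 577. The length reads 150 mm, the insert is flat, the other insert and bench items haven't changed, and the gripper is clear. Handing in.

```bash
python3 -c "
from rig import ctrl
print(ctrl.finish_job())"
```

```text
the job is handed in; nothing more can be done
None
```

I tipped the round-opening insert up, left it standing by itself, then picked it up and laid it flat in the stage recess against the back stop; the job is handed in at about 16 s, with no verdict returned.

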